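# Clip the storage case shut corner by opposite corner

## Task

The storage case is packed and its lid is on: snap its four hinged lid clips fully shut, so that the gasket is squeezed evenly. Start with any clip, do the diagonally opposite one next, and then the other two. Do not disturb the tray, the wooden block and the tape measure beside it.

Things in the scene. Friction and masses are not known exactly. Their poses are not given: they have to be found in the camera images.
- case: grey storage case with its lid already on, 126 x 166 mm over the rim, 105 mm high; full and heavy, stays put. Origin: centre of its underside on the bench. Its x points to its back (away from the robot at yaw 0), y to its left, z up; the 166 mm sides run along y. Two clips stand on its front (-x) long side, two on its back (+x) long side, each 50 mm left or right of the middle (100 mm apart)
- lid_centre (a point): middle of the top of the lid, 102.5 mm above the bench; axes as the case
- clip_fl (a joint): hinge angle of the front left clip of the case: 0 = open, as it starts (flap sticking out sideways and some 20 degrees upward), 0.33 = flap level, 1.9 = snapped shut (flap hanging straight down against the rim). Over-centre action: pushed down past about 1.05 it snaps shut by itself and stays shut; let go before that it springs open again. Pushing takes about 5 N at the tab, more nearer the hinge. The clip diagonally opposite is clip_br
- clip_fl_hinge (a point): middle of the hinge of the front left clip, on the edge of the lid, 71 mm in front of and 50 mm left of the case's middle line, 92.5 mm above the bench; axes as the case, the flap opens to -x. The flap is a steel plate 30 mm wide and 4 mm thick that reaches 39 mm from the hinge, its tab standing out 10.5 mm from the hinge line when shut
- clip_fl_tab (a point): middle of the finger tab at the free end of the front left clip's flap, 37 mm from the hinge; moves with the flap. Its y axis lies along the hinge
- clip_fr (a joint): hinge angle of the front right clip of the case: 0 = open, as it starts (flap sticking out sideways and some 20 degrees upward), 0.33 = flap level, 1.9 = snapped shut (flap hanging straight down against the rim). Over-centre action: pushed down past about 1.05 it snaps shut by itself and stays shut; let go before that it springs open again. Pushing takes about 5 N at the tab, more nearer the hinge. The clip diagonally opposite is clip_bl
- clip_fr_hinge (a point): middle of the hinge of the front right clip, on the edge of the lid, 71 mm in front of and 50 mm right of the case's middle line, 92.5 mm above the bench; axes as the case, the flap opens to -x. The flap is a steel plate 30 mm wide and 4 mm thick that reaches 39 mm from the hinge, its tab standing out 10.5 mm from the hinge line when shut
- clip_fr_tab (a point): middle of the finger tab at the free end of the front right clip's flap, 37 mm from the hinge; moves with the flap. Its y axis lies along the hinge
- clip_bl (a joint): hinge angle of the back left clip of the case: 0 = open, as it starts (flap sticking out sideways and some 20 degrees upward), 0.33 = flap level, 1.9 = snapped shut (flap hanging straight down against the rim). Over-centre action: pushed down past about 1.05 it snaps shut by itself and stays shut; let go before that it springs open again. Pushing takes about 5 N at the tab, more nearer the hinge. The clip diagonally opposite is clip_fr
- clip_bl_hinge (a point): middle of the hinge of the back left clip, on the edge of the lid, 71 mm behind and 50 mm left of the case's middle line, 92.5 mm above the bench; axes as the case, the flap opens to +x. The flap is a steel plate 30 mm wide and 4 mm thick that reaches 39 mm from the hinge, its tab standing out 10.5 mm from the hinge line when shut
- clip_bl_tab (a point): middle of the finger tab at the free end of the back left clip's flap, 37 mm from the hinge; moves with the flap. Its y axis lies along the hinge
- clip_br (a joint): hinge angle of the back right clip of the case: 0 = open, as it starts (flap sticking out sideways and some 20 degrees upward), 0.33 = flap level, 1.9 = snapped shut (flap hanging straight down against the rim). Over-centre action: pushed down past about 1.05 it snaps shut by itself and stays shut; let go before that it springs open again. Pushing takes about 5 N at the tab, more nearer the hinge. The clip diagonally opposite is clip_fl
- clip_br_hinge (a point): middle of the hinge of the back right clip, on the edge of the lid, 71 mm behind and 50 mm right of the case's middle line, 92.5 mm above the bench; axes as the case, the flap opens to +x. The flap is a steel plate 30 mm wide and 4 mm thick that reaches 39 mm from the hinge, its tab standing out 10.5 mm from the hinge line when shut
- clip_br_tab (a point): middle of the finger tab at the free end of the back right clip's flap, 37 mm from the hinge; moves with the flap. Its y axis lies along the hinge
- kraft_tray_centre (a point): open cardboard tray 66 x 130 x 42 mm, loose bystander; the point is its centre, half-way up
- wood_block_centre (a point): wooden packing block 40 x 60 x 20 mm, loose bystander; the point is its centre, half-way up
- tape_measure_centre (a point): tape measure 32 x 77 x 68 mm, standing on its edge, loose bystander; the point is its centre, half-way up

How it is judged:
By the outcome, as a careful person would: the job done as asked, in the order asked, and still so for the second after the job is handed in, with the robot touching nothing.
It also fails if it takes over 51 s, if anything falls off the work surface, if the arm or the gripper's body presses on something with over 40 N, if the wrist force passes 120 N, or if a joint passes its speed limit or range.

## Robot

A 6-joint arm with a two-finger parallel gripper is mounted at the origin on a cart in front of the work surface, level with it; the furniture and walls round the work are solid. World frame = base frame: x ahead of the robot, y to its left, z up, the work surface at z = 0. Lengths are in mm, angles in degrees, forces in N, time in s.
With the tool pointing down it reaches from about 275 to 1000 mm from the base axis. Payload 8.4 kg.
Tool frame: the origin (TCP) lies on the centre line of the jaws, within the pads' length; the fingertips stand 8 mm ahead of it and the grasp point (between the pads) lies 11 mm behind it (bot.finger_overhang is the distance from the TCP to the fingertips, in mm); z points along the fingers, x is the direction in which the jaws open and shut, and the axes are right-handed (so a half turn about z gives the same grasp; the last joint's range is limited). The gripper opens to 85 mm and grips with 20 to 120 N. Pads are 22 mm wide; open, the fingers measure 114 mm over their backs; the gripper's body (76 mm by 85 mm) begins 54 mm behind the grasp point. The pads swing forward as they close: fully open they stand 13 mm farther back than shut.
Start: joints at [-73.419, 20.225, 93.587, -0, 66.188, -0.138], TCP at [179.796, -598.583, 239.281] pointing down, gripper open.
Joint ranges: [-150.9, 150.9], [-52.94, 120.26], [3.33, 152.33], [-74.26, 254.26], [0, 154.13], [-172.89, 172.89]. Speed limits (degrees/s): [127.2, 127.2, 159.86, 180, 180, 180].

## Interface

Orientations are given as a 3x3 rotation matrix whose columns are the frame's x, y, z axes.
In Python, from rig import bot, imaging, job gives the robot as it stands.
- The arm moves only by the tool arm_command, never from a script. Its argument "moves" is a list of rows, each a list of 3 entries, a list of its own where there are three numbers: the gripper command: -1 is shut, 1 is fully open, values between are in proportion, then the shift along the world's x, y, z in m, then the turn about the world's z in rad. A call has exactly 8 rows; each row is the pose to reach, as a shift and turn from the pose commanded when the call began; what a row does not reach only later rows make up. A row lasts 1/8 s, in which the tool goes at most 62.5 mm and 10.7 degrees, less where a joint would pass 70% of its speed; a pose out of reach is approached as far as the arm can. A call with a gripper value outside its range is refused whole. The fingers move at their own pace and stop on an object; the grip force is fixed at half the most. Time passes only in rows, so rows that repeat a pose let the fingers close, or fill a call up. It gives the time, the measured TCP pose, the force and the opening at its end, in the units of the state.
- bot.state(): the state, without advancing time (a new reading comes with each control period).
- imaging.capture(name): name is "scene" or "side" or "wrist"; returns the picture (420x560x3 uint8, red, green, blue); there is no depth.
- imaging.camera_info(name): a dict with "fx", "fy", "cx", "cy" (pixels), "R" (3x3) and "t" (3): a world point X has camera coordinates R X + t. Camera axes: x right, y down, z forward; pixel columns grow to the right and rows downward; lengths in mm; the calibration is good to about 2 mm. A picture is of the moment at which its call begins: read the wrist's pose just before it. camera_info takes no time and is no camera call; for the wrist camera it gives the pose at the moment of the call.
- job.hand_in(): hands the job in, once; it reports no verdict.
The state is a dict: "time_s": time; "joints": joint angles; "dq": joint speeds; "joint_efforts": joint torques, N m; "tcp_pos": TCP position; "orientation": TCP orientation; "wrist_force": force on the tool from outside, world axes, zero at the start; "torque": the same for the moment, N m; "opening": finger opening in mm.
Only numpy, scipy, OpenCV 4.12 (cv2) and the standard library are available. Lean on these libraries where they do the work, as an engineer would, in place of code of your own. Each camera call takes 0.05 s, during which the arm holds its last target. There are 200 camera calls.

## Working session

There is one attempt and no reset: what is moved stays moved. The work goes in short steps, Python scripts to look and compute and a tool call to move; the robot and the scene stay as the last step left them, time stands still between calls to the robot, and variables do not carry over. Pictures are saved under pics/ and viewed, about 8 in all and at most 12, crops included, and the job is handed in when it is done.

Besides the shell and the picture viewer there is one more tool, called after ">>>" in YAML: its name, and indented under it one key for each argument. arm_command: Moves the arm, as the interface text tells. Its arguments: {"type":"object","properties":{"moves":{"type":"array","items":{"type":"array"}}},"required":["moves"]}

```bash
mkdir -p pics; ls; python3 - <<'E'
from rig import bot, imaging
import cv2,numpy as np
print(bot.state())
a=imaging.capture("scene");b=imaging.capture("side")
cv2.imwrite("pics/scene0.png",a[:,:,::-1]);cv2.imwrite("pics/side0.png",b[:,:,::-1])
for n in("scene","side"):print(imaging.camera_info(n))
E
```

```text
pics
{'time_s': 0.0, 'joints': array([-7.34196747e+01,  2.02618215e+01,  9.36299287e+01,  1.47972191e-03,
        6.61871769e+01, -1.38094025e-01]), 'dq': array([-0.09270957, -0.01393387,  0.03114985, -0.01162543, -0.01517903,
       -0.00098122]), 'joint_efforts': array([-7.11255616e-04, -6.05257130e+01, -3.42072630e+01, -1.22819424e-04,
        9.23430955e-03, -2.06730931e-05]), 'tcp_pos': array([ 179.66048884, -598.13163611,  238.56255146]), 'orientation': array([[ 2.87658166e-01, -9.57733075e-01, -3.70448398e-04],
       [-9.57732156e-01, -2.87658403e-01,  1.32700372e-03],
       [-1.37747795e-03, -2.69331127e-05, -9.99999051e-01]]), 'wrist_force': array([ 0.44197765, -0.10163983, -0.03627125]), 'torque': array([ 0.00647856, -0.06533555,  0.00230038]), 'opening': 85.58482807995463}
{'fx': 471.46778625766194, 'fy': 471.46778625766194, 'cx': 283.72921861237717, 'cy': 213.60574069940236, 'R': array([[ 0.90202141, -0.43168425,  0.00246495],
       [-0.26290543, -0.55386237, -0.79001089],
       [ 0.3424005 ,  0.71195869, -0.61308785]]), 't': array([-637.75325471,   62.04642944,  929.97864712])}
{'fx': 417.3523070484598, 'fy': 417.3523070484598, 'cx': 282.172312951171, 'cy': 212.50196106447777, 'R': array([[-0.99792669, -0.06396345,  0.00714104],
       [-0.02919525,  0.3510018 , -0.93591953],
       [ 0.05735812, -0.93418757, -0.35214149]]), 't': array([538.5866796 , 203.59963696, 568.77259902])}
```

View pics/scene0.png

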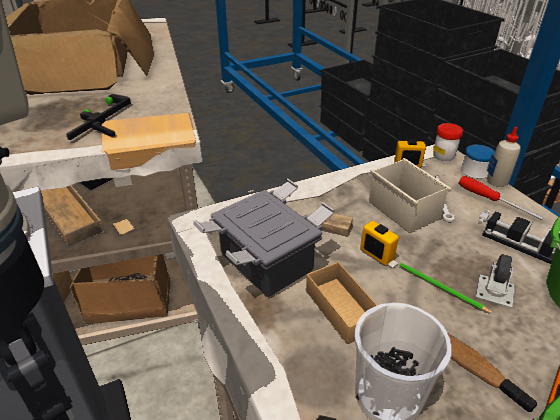

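View pics/side0.png

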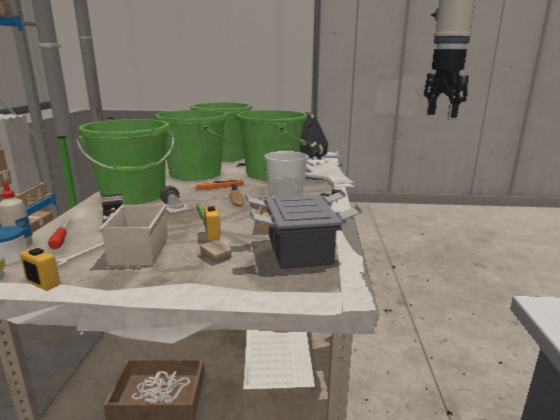

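The scene view shows the case lid with corners near (211,206), (259,193), (321,238) and (262,262), and all four clips open. The tray is at (340,300), the block at (337,223) and the tape measure at (379,242). The next step is a crop for the corners.

```bash
cat > h.py <<'E'
import numpy as np
def ray(ci,u,v,z):
    R=np.array(ci["R"]);t=np.array(ci["t"])
    d=R.T@np.array([(u-ci["cx"])/ci["fx"],(v-ci["cy"])/ci["fy"],1]);c=-R.T@t
    return c+d*(z-c[2])/d[2]
E
python3 - <<'E'
from rig import imaging
import cv2
from h import ray
ci=imaging.camera_info("scene")
for p in[(211,206),(259,193),(321,238),(262,262)]:print(p,ray(ci,*p,100).round(0))
a=cv2.imread("pics/scene0.png")[165:305,185:365]
cv2.imwrite("pics/crop.png",cv2.resize(a,None,fx=4,fy=4,interpolation=cv2.INTER_CUBIC))
for n,p in dict(block=(337,222),tray=(342,300),tape=(379,240)).items():print(n,ray(ci,*p,20).round(0))
E
```

```text
(211, 206) [ 453. -220.  100.]
(259, 193) [ 549. -220.  100.]
(321, 238) [ 592. -386.  100.]
(262, 262) [ 479. -397.  100.]
block [ 694. -277.   20.]
tray [ 595. -461.   20.]
tape [ 740. -360.   20.]
```

View pics/crop.png

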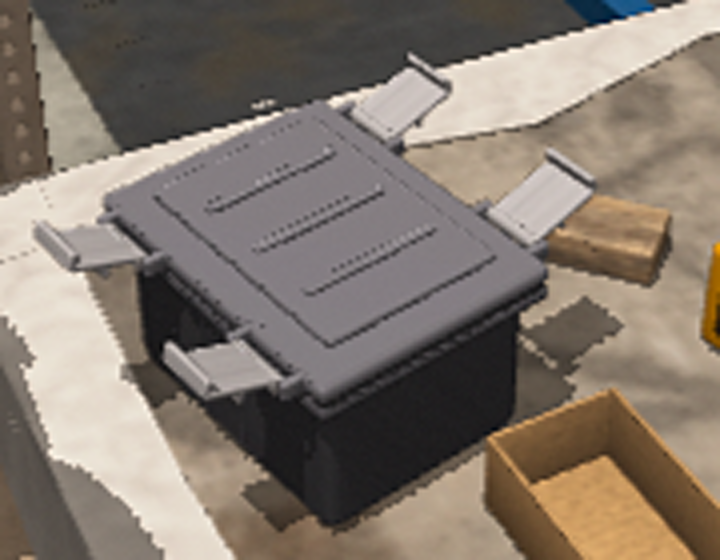

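Four tabs are visible in the crop: FL (57,244), FR (190,370), BL (430,75), BR (570,170). The block is just beyond BR, and the tray is to the right of the case.

```bash
python3 - <<'E'
from rig import imaging,bot
import numpy as np
from h import ray
ci=imaging.camera_info("scene")
P={}
for n,p in dict(fl=(57,244),fr=(190,370),bl=(430,75),br=(570,170)).items():
    P[n]=ray(ci,185+p[0]/4,165+p[1]/4,107);print(n,P[n].round(0))
for p in[(105,195),(318,102),(548,272),(320,395)]:print(ray(ci,185+p[0]/4,165+p[1]/4,99).round(0))
c=sum(P.values())/4;l=P['fl']+P['bl']-P['fr']-P['br'];print(c,np.degrees(np.arctan2(-l[0],l[1])))
f=P['bl']+P['br']-P['fl']-P['fr'];print(np.degrees(np.arctan2(f[1],f[0])),np.linalg.norm(f)/2,np.linalg.norm(l)/2)
w=imaging.camera_info("wrist");print(w, -w["R"].T@w["t"],bot.state()["tcp_pos"])
E
```

```text
fl [ 414. -276.  107.]
fr [ 438. -374.  107.]
bl [ 616. -229.  107.]
br [ 639. -324.  107.]
[ 446. -241.   99.]
[ 562. -216.   99.]
[ 600. -374.   99.]
[ 482. -402.   99.]
[ 526.76218857 -300.61326519  107.        ] 13.597204736407274
13.470041378389286 207.63379720774128 99.76554504553077
{'fx': 294.32647355301987, 'fy': 294.32647355301987, 'cx': 277.5856027090884, 'cy': 208.42146456578737, 'R': array([[ 2.86092182e-01, -9.58201892e-01, -6.30934081e-04],
       [-9.15588840e-01, -2.73563182e-01,  2.94720650e-01],
       [-2.82574485e-01, -8.37395976e-02, -9.55583246e-01]]), 't': array([-623.91315392,  -39.1027461 ,  378.82407436])} [ 249.74065517 -576.80926047  373.12867739] [ 179.69095606 -598.17152328  238.63376867]
```

>>> arm_command:
  moves:
    - [-1, [0.045, 0.037, 0], -0.054]
    - [-1, [0.09, 0.074, 0], -0.054]
    - [-1, [0.135, 0.11, 0], -0.054]
    - [-1, [0.18, 0.148, 0], -0.054]
    - [-1, [0.225, 0.185, 0], -0.054]
    - [-1, [0.27, 0.222, 0], -0.054]
    - [-1, [0.32, 0.26, 0], -0.054]
    - [-1, [0.365, 0.298, 0], -0.054]

```text
time_s: 1.1
tcp_pos: [546.2, -299.1, 239.0]
orientation: [[0.236, -0.972, -0.0], [-0.972, -0.236, 0.0], [-0.0, 0.0, -1.0]]
wrist_force: [-0.4, -0.7, 0.1]
opening: 0.1
```

```bash
python3 - <<'E'
from rig import imaging,bot
import cv2,pickle
s=bot.state();ci=imaging.camera_info("wrist");a=imaging.capture("wrist")
pickle.dump(ci,open("w1.pkl","wb"))
print(s["time_s"],s["tcp_pos"],s["orientation"],s["opening"],bot.finger_overhang,s["dq"])
cv2.imwrite("pics/w1.png",a[:,:,::-1])
E
```

```text
1.1 [ 546.20410696 -299.06111539  239.04161296] [[ 2.35721108e-01 -9.71820725e-01 -1.92539275e-04]
 [-9.71820741e-01 -2.35721119e-01  3.66606949e-05]
 [-8.10131965e-05  1.78471961e-04 -9.99999981e-01]] 0.1031095108472642 8.0 [ 41.83178509  13.31306384 -19.11671201  -0.17646517   5.64679733
  41.59307468]
```

View pics/w1.png

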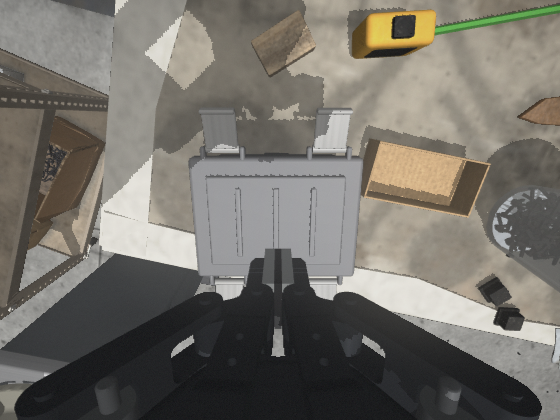

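The wrist view shows the lid square to the tool, with the BL tab at (219,112) and BR at (335,112). Hinges are near (221,153) and (332,153), and the front rim corners near (197,276) and (352,276).

```bash
python3 - <<'E'
import pickle,numpy as np
from rig import bot
from h import ray
ci=pickle.load(open("w1.pkl","rb"))
for n,p,z in[("blt",(219,111),106),("brt",(335,111),106),("blh",(221,153),92.5),("brh",(332,153),92.5),("c1",(193,158),99),("c2",(361,158),99),("c3",(197,277),99),("c4",(353,277),99)]:
    print(n,ray(ci,*p,z).round(1))
C=sum(ray(ci,*p,99) for p in[(193,158),(361,158),(197,277),(353,277)])/4
h=(ray(ci,221,153,92.5)+ray(ci,332,153,92.5))/2
y=np.radians(13.5);f=np.array([np.cos(y),np.sin(y),0]);l=np.array([-f[1],f[0],0])
print(C,h-71*f,bot.state()["tcp_pos"])
C=np.array([525,-303,0])
for n,a,b in[("fl",-1,1),("br",1,-1),("fr",-1,-1),("bl",1,1)]:print(n,(C+a*104*f+b*50*l).round(0))
E
```

```text
blt [ 610.8 -231.2  106. ]
brt [ 634.2 -328.5  106. ]
blh [ 573.8 -237.1   92.5]
brh [ 598.3 -339.    92.5]
c1 [ 564.2 -213.7   99. ]
c2 [ 600.6 -365.2   99. ]
c3 [ 441.8 -236.7   99. ]
c4 [ 480.1 -396.2   99. ]
[ 521.68591059 -302.9527173    99.        ] [ 517.00178467 -304.65186493   92.5       ] [ 551.00251231 -294.64571803  239.0772493 ]
fl [ 412. -279.    0.]
br [ 638. -327.    0.]
fr [ 436. -376.    0.]
bl [ 614. -230.    0.]
```

>>> arm_command:
  moves:
    - [-1, [-0.045, 0.007, 0], 0]
    - [-1, [-0.09, 0.015, -0.02], 0]
    - [-1, [-0.134, 0.022, -0.04], 0]
    - [-1, [-0.134, 0.022, -0.07], 0]
    - [-1, [-0.134, 0.022, -0.1], 0]
    - [-1, [-0.134, 0.022, -0.112], 0]
    - [-1, [-0.134, 0.022, -0.112], 0]
    - [-1, [-0.134, 0.022, -0.112], 0]

```text
time_s: 2.15
tcp_pos: [411.4, -279.0, 128.1]
orientation: [[0.236, -0.972, 0.001], [-0.972, -0.236, -0.001], [0.001, -0.001, -1.0]]
wrist_force: [-0.1, -1.2, -0.5]
opening: -0.1
```

```bash
python3 - <<'E'
from rig import imaging,bot
import cv2,numpy as np
s=bot.state();a=imaging.capture("wrist");b=imaging.capture("scene")
print(s["time_s"],s["tcp_pos"],s["wrist_force"])
b=cv2.resize(b[150:290,170:340],None,fx=2.4,fy=2.4)
a=cv2.resize(a,(int(336*560/420),336))[:,:390]
cv2.imwrite("pics/w2.png",np.hstack([a,b])[:,:,::-1])
E
```

```text
2.15 [ 411.41032256 -278.9521301   128.11133582] [-0.05100061 -1.21863878 -0.4687556 ]
```

View pics/w2.png

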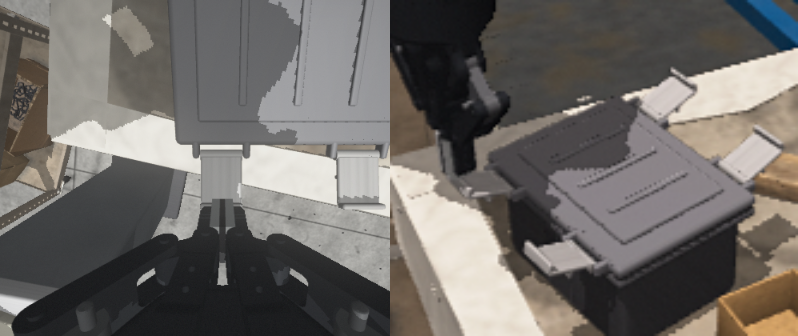

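The closed fingertips are laterally centred over the end of the FL flap, just above its tab. I'll push down.

>>> arm_command:
  moves:
    - [-1, [0, 0, -0.01], 0]
    - [-1, [0, 0, -0.02], 0]
    - [-1, [0, 0, -0.03], 0]
    - [-1, [0, 0, -0.04], 0]
    - [-1, [0, 0, -0.05], 0]
    - [-1, [0, 0, -0.06], 0]
    - [-1, [0, 0, -0.062], 0]
    - [-1, [0, 0, -0.062], 0]

```text
time_s: 3.25
tcp_pos: [410.7, -278.5, 65.0]
orientation: [[0.236, -0.972, -0.0], [-0.972, -0.236, 0.0], [-0.0, 0.0, -1.0]]
wrist_force: [-0.2, 0.0, -0.7]
opening: -0.1
```

>>> arm_command:
  moves:
    - [-1, [0, 0, 0.03], 0]
    - [-1, [0, 0, 0.08], 0]
    - [-1, [0, 0, 0.1], 0]
    - [-1, [0.05, 0, 0.1], 0]
    - [-1, [0.1, -0.02, 0.1], 0]
    - [-1, [0.15, -0.035, 0.1], 0]
    - [-1, [0.2, -0.05, 0.1], 0]
    - [-1, [0.222, -0.05, 0.1], 0]

```text
time_s: 4.25
tcp_pos: [635.4, -329.4, 165.5]
orientation: [[0.236, -0.972, 0.002], [-0.972, -0.236, -0.001], [0.001, -0.001, -1.0]]
wrist_force: [0.6, -0.5, 0.0]
opening: 0.1
```

```bash
cat > look.py <<'E'
from rig import imaging,bot
import cv2,numpy as np,sys
s=bot.state();a=imaging.capture("wrist");b=imaging.capture("scene")
print(s["time_s"],s["tcp_pos"],s["wrist_force"])
b=cv2.resize(b[150:290,170:340],None,fx=2.4,fy=2.4)
a=cv2.resize(a,(448,336))[:,:390]
cv2.imwrite(sys.argv[1],np.hstack([a,b])[:,:,::-1])
E
python3 look.py pics/w3.png
```

```text
4.25 [ 635.35091464 -329.43403908  165.45348776] [ 0.56059379 -0.54817144  0.04142692]
```

View pics/w3.png

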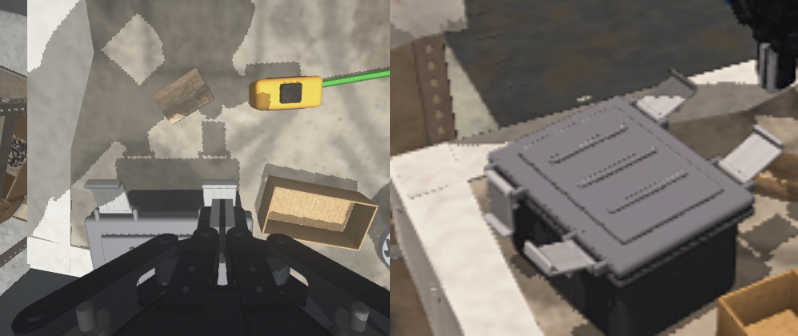

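FL now hangs shut in the scene view, and the fingers are over the BR tab. Next I'll push BR.

>>> arm_command:
  moves:
    - [-1, [0, 0, -0.03], 0]
    - [-1, [0, 0, -0.045], 0]
    - [-1, [0, 0, -0.058], 0]
    - [-1, [0, 0, -0.07], 0]
    - [-1, [0, 0, -0.08], 0]
    - [-1, [0, 0, -0.09], 0]
    - [-1, [0, 0, -0.101], 0]
    - [-1, [0, 0, -0.101], 0]

```text
time_s: 5.35
tcp_pos: [631.8, -328.2, 62.8]
orientation: [[0.236, -0.972, -0.002], [-0.972, -0.236, 0.001], [-0.002, 0.002, -1.0]]
wrist_force: [-0.7, 0.9, 0.1]
opening: -0.0
```

>>> arm_command:
  moves:
    - [-1, [0, 0, 0.03], 0]
    - [-1, [0, 0, 0.07], 0]
    - [-1, [0, 0, 0.1], 0]
    - [-1, [-0.008, 0.03, 0.1], 0]
    - [-1, [-0.016, 0.065, 0.1], 0]
    - [-1, [-0.023, 0.097, 0.1], 0]
    - [-1, [-0.023, 0.097, 0.1], 0]
    - [-1, [-0.023, 0.097, 0.1], 0]

```text
time_s: 6.35
tcp_pos: [610.2, -232.0, 164.7]
orientation: [[0.236, -0.972, 0.001], [-0.972, -0.236, -0.001], [0.001, -0.001, -1.0]]
wrist_force: [0.4, 0.6, 0.5]
opening: -0.1
```

```bash
python3 look.py pics/w4.png
```

```text
6.35 [ 610.24294811 -232.02196859  164.73309198] [0.37253141 0.64927475 0.4952581 ]
```

View pics/w4.png

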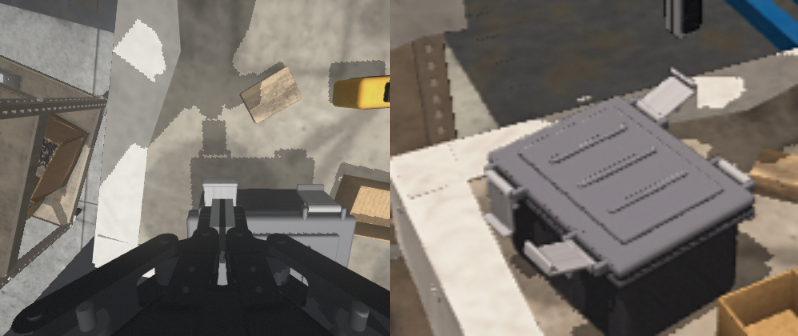

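BR is folded down: only its hinge edge shows at (735,172) in the scene view, and the wrist view shows it short. The fingers are centred on BL, so I'll push it and then go to FR.

>>> arm_command:
  moves:
    - [-1, [0, 0, -0.03], 0]
    - [-1, [0, 0, -0.045], 0]
    - [-1, [0, 0, -0.058], 0]
    - [-1, [0, 0, -0.07], 0]
    - [-1, [0, 0, -0.08], 0]
    - [-1, [0, 0, -0.09], 0]
    - [-1, [0, 0, -0.1], 0]
    - [-1, [0, 0, -0.1], 0]

```text
time_s: 7.45
tcp_pos: [609.0, -231.3, 63.1]
orientation: [[0.236, -0.972, -0.002], [-0.972, -0.236, 0.001], [-0.001, 0.002, -1.0]]
wrist_force: [0.1, -0.1, -0.2]
opening: -0.3
```

>>> arm_command:
  moves:
    - [-1, [0, 0, 0.03], 0]
    - [-1, [0, 0, 0.07], 0]
    - [-1, [0, 0, 0.1], 0]
    - [-1, [-0.04, -0.033, 0.1], 0]
    - [-1, [-0.08, -0.066, 0.1], 0]
    - [-1, [-0.12, -0.1, 0.1], 0]
    - [-1, [-0.15, -0.125, 0.1], 0]
    - [-1, [-0.175, -0.145, 0.1], 0]

```text
time_s: 8.45
tcp_pos: [433.6, -377.7, 164.8]
orientation: [[0.235, -0.972, 0.0], [-0.972, -0.235, -0.001], [0.001, -0.0, -1.0]]
wrist_force: [-0.4, -0.1, -1.3]
opening: -0.2
```

```bash
sed -i 's/^b=.*/&\nd=imaging.capture("side");d=cv2.resize(d[170:290,190:400],None,fx=1.9,fy=1.9)/; s/^cv2.imwrite.*/o=np.hstack([a,b]);o=np.vstack([o,np.zeros((228,o.shape[1],3),np.uint8)]);o[336:336+d.shape[0],:d.shape[1]]=d\ncv2.imwrite(sys.argv[1],o[:,:,::-1])/' look.py; python3 look.py pics/w5.png
```

```text
8.45 [ 433.56608313 -377.68172939  164.84200392] [-0.4142921  -0.1270883  -1.27977081]
```

View pics/w5.png

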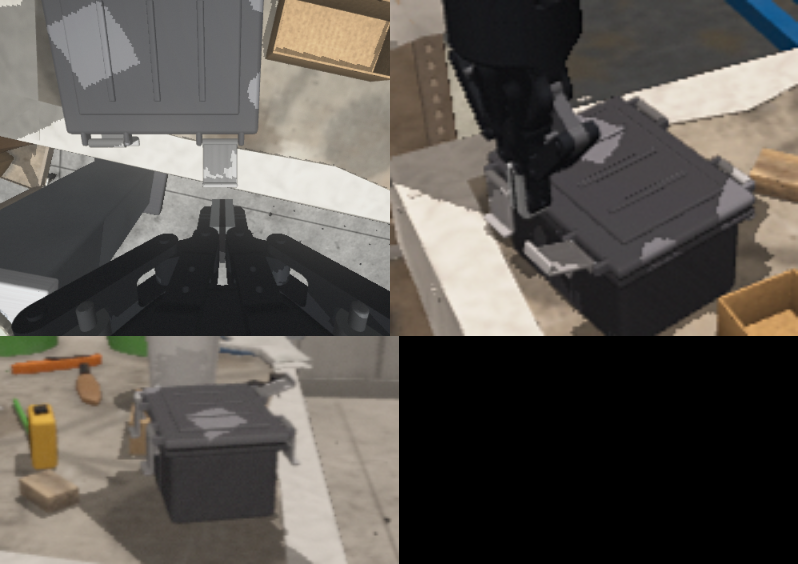

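BL, BR and FL all hang down. FR is the only one still open, and the fingers are over it, so I'll push it, lift clear and check.

>>> arm_command:
  moves:
    - [-1, [0, 0, -0.03], 0]
    - [-1, [0, 0, -0.045], 0]
    - [-1, [0, 0, -0.058], 0]
    - [-1, [0, 0, -0.07], 0]
    - [-1, [0, 0, -0.08], 0]
    - [-1, [0, 0, -0.09], 0]
    - [-1, [0, 0, -0.1], 0]
    - [-1, [0, 0, -0.1], 0]

```text
time_s: 9.6
tcp_pos: [434.3, -376.1, 63.3]
orientation: [[0.236, -0.972, -0.001], [-0.972, -0.236, 0.001], [-0.001, 0.001, -1.0]]
wrist_force: [0.2, -0.5, 0.5]
opening: 0.1
```

>>> arm_command:
  moves:
    - [-1, [0, 0, 0.03], 0]
    - [-1, [0, 0, 0.08], 0]
    - [-1, [0, 0, 0.13], 0]
    - [-1, [-0.02, -0.05, 0.18], 0]
    - [-1, [-0.04, -0.1, 0.2], 0]
    - [-1, [-0.06, -0.15, 0.2], 0]
    - [-1, [-0.06, -0.15, 0.2], 0]
    - [-1, [-0.06, -0.15, 0.2], 0]

```text
time_s: 10.6
tcp_pos: [374.5, -526.3, 264.1]
orientation: [[0.235, -0.972, -0.0], [-0.972, -0.235, 0.001], [-0.001, -0.0, -1.0]]
wrist_force: [-0.7, -0.3, 0.4]
opening: 0.0
```

```bash
python3 look.py pics/w6.png
```

```text
10.6 [ 374.47845871 -526.29955189  264.076193  ] [-0.72969037 -0.29925932  0.43719549]
```

View pics/w6.png

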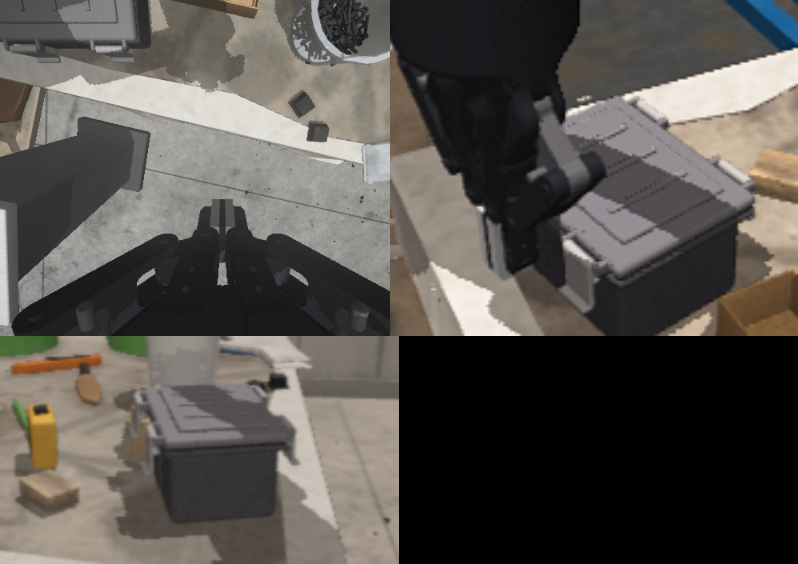

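All four flaps hang straight down, and the tray, block and tape measure are where they were. The arm is clear, so I'm handing in.

```bash
python3 -c "
from rig import job
print(job.hand_in())"
```

```text
the job is handed in; nothing more can be done
None
```

All four clips are snapped shut, closed in the order front left, back right (its diagonal), back left, front right. I pushed each one straight down with the closed fingertips, then lifted the arm clear and handed in at about 11 s of the 51 s allowed.

**Clips:** the last scene, side and wrist views show all four flaps folded down against the rim. The two back ones are partly hidden, so I judged them from how they look in the scene and side views.

**Bystanders:** the tray, wooden block and tape measure look unmoved by eye; I did not re-measure them.

**Forces:** the wrist read about 1.4 N or less at the end of each move. I did not record the peak while pushing.

**Disagreement:** the camera estimates of the case centre differed by up to about 10 mm in x. I aimed between them, and all four pushes still worked.

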